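# Unscrew the fume extractor's filter cap

## Task

The filter in the solder-fume extractor is to be changed: unscrew the orange cap from its sloping face (anticlockwise, regrasping as often as needed), lift it clear of the threaded neck and set it down upright, open end down, in the wooden tray beside it - not the blue bin. Lower it all the way before letting go, do not drop it, do not tear it off the thread by force, and leave the other things on the bench where they are.

Things in the scene. Friction and masses are not known exactly. Their poses are not given: they have to be found in the camera images.
- extractor: grey wedge-shaped fume extractor, fixed: 240 deep (x) x 200 wide (y), 70 mm high in front (its -x side, towards the robot) and 209 mm at the back; the top face slopes at 30 degrees. Origin: centre of its underside on the table
- port: steel threaded neck, 46 mm wide over the thread, 29 mm high, fixed on the middle of the extractor's sloping face. Origin: centre of its foot, on the face, 139 mm above the table. z: the neck's axis, 30 degrees from vertical, leaning to the extractor's low front (towards the robot); y is level
- port_top (a point): centre of the neck's top, 29 mm from port along its z. Right-handed two-start thread, 18 mm rise per full turn. From closed, some 250 degrees (4.4 rad) anticlockwise, seen from above the cap, free the cap, by then 13 mm up; 4.6 to 5 rad is safe. Little torque needed, about 1 mm of axial play; it stays put when let go. Once free it pulls off along the axis; clear 35 mm above its closed place
- cap_center (a point): orange screw cap, 68 mm tall, about 0.2 kg: lower half a hollow skirt of 60 mm diameter, threaded on the neck, open below. This point lies on the axis half-way up, 34 mm above the skirt's rim. z: along the axis to the top, x: to the white mark. Closed, it is 34 mm from port along its z
- cap_knob (a point): middle of the cap's upper half, 17 mm above cap_center along the axis: a round fluted knob, 48 mm diameter, 34 mm tall (from cap_center to the flat top), dark flutes and one white mark; can be gripped across its diameter at any angle about the axis
- tray: open wooden tray, 200 (x) x 170 (y) x 40 mm, walls and floor 8 mm thick, empty, fixed. Origin: centre of its underside on the table; z up. It stands to the left or right of the extractor
- bin: open blue plastic bin, 200 x 170 x 40 mm, fixed, holding a spool; not for the cap. Origin: centre of its underside
- spool: bystander: aluminium solder spool, 54 mm diameter, 44 mm tall, standing in the blue bin. Origin: centre of its underside
- pliers: bystander: pliers with yellow handles, about 155 mm long and 15 mm high, lying on the bench before the extractor. Origin: about the middle, on the table; x points to the jaws
- cutters: bystander: cutters with red handles, about 155 mm long and 15 mm high. Origin: about the middle, on the table; x points to the jaws
- meter: bystander: yellow multimeter lying on its back, 150 x 75 x 34 mm. Origin: centre of its underside
Mind the look-alikes: they are no part of the job. Of the things that look like the part that bears cap_center, the middle-sized one is meant.

How it is judged:
On the way, in this order (a step that is already met when the one before it is completed fails the run):
1. the cap is unscrewed and lifted clear of the neck (distance between cap_center and port above 0.066 m), for 0.1 s.
2. the cap is lowered into the wooden tray, upright, while still held (its rim within 12 mm of the tray's floor) (x of cap_center in the frame of tray between -0.067 and 0.067 m and y of cap_center in the frame of tray between -0.052 and 0.052 m and z of cap_center in the frame of tray below 0.054 m and angle between cap_center's own z axis and vertical below 0.3 rad and contact force between the fingers and cap above 0.5 N), for 0.05 s.
At the end, for the whole second after the job is handed in: The cap stands upright (within 7 degrees), open end down, flat on the floor of the wooden tray, let go and at rest (x of cap_center in the frame of tray between -0.067 and 0.067 m and y of cap_center in the frame of tray between -0.052 and 0.052 m and z of cap_center in the frame of tray between 0.037 and 0.047 m and angle between cap_center's own z axis and vertical below 0.12 rad and linear speed of cap below 0.02 m/s and contact force between the fingers and cap below 0.05 N); the robot touches nothing.
It fails at once if a bystander (spool, pliers, cutters or meter) is moved more than 30 mm (distance of any of spool, pliers, cutters, meter from where it was at the start of the episode above 0.03 m).
It fails at once if the cap is torn at the thread with more than 120 N (contact force between cap and port above 120 N).
It also fails if it takes over 61 s, if anything falls off the work surface, if the arm or the gripper's body presses on something with over 40 N, if the wrist force passes 120 N, or if a joint passes its speed limit or range.

## Robot

A 6-joint arm with a two-finger parallel gripper is mounted at the origin on the work surface. World frame = base frame: x ahead of the robot, y to its left, z up, the work surface at z = 0. Lengths are in m, angles in rad, forces in N, time in s.
With the tool pointing down it reaches from about 0.3 to 0.875 m from the base axis. Payload 6.4 kg.
Tool frame: the origin (TCP) lies on the mounting face of the last link; the fingertips stand 173 mm ahead of it and the grasp point (between the pads) lies 155 mm ahead of it (ctrl.tip_reach is the distance from the TCP to the fingertips, in m); z points along the fingers, y is the line along which they close (so a half turn about z gives the same grasp; the last joint's range is limited). The gripper opens to 85 mm and grips with 20 to 120 N. Pads are 22 mm wide; open, the fingers measure 114 mm over their backs; the gripper's body (76 mm by 85 mm) begins 54 mm behind the grasp point. The pads swing forward as they close: fully open they stand 13 mm farther back than shut.
Start: joints at [-1.398, 0.181, 1.607, -0, 1.354, -0.206], TCP at [0.213, -0.534, 0.405] pointing down, gripper open.
Joint ranges: [-2.99, 2.99], [-0.89, 2.07], [0.3, 2.58], [-1.14, 4.28], [0, 2.63], [-3.12, 3.12]. Speed limits (rad/s): [2.57, 2.57, 3.01, 3.14, 3.14, 3.14].

## Interface

Orientations are given as a unit quaternion [w, x, y, z].
In Python, from bench import ctrl gives the robot as it stands.
- The arm moves only by the shell command python3 -m pendant 'ROWS'. ROWS is JSON, a list that holds one entry, the list of rows, each a list of 7 numbers: the opening, from 0 (shut) to 1 (fully open), then the shift along the tool's x, y, z in mm, then the turn, a rotation vector about the tool's x, y, z in rad. A call has 1 to 5 rows; each row is the pose to reach, as a shift and turn from the pose commanded when the call began, along the tool's axes at that moment; what a row does not reach only later rows make up. A row lasts 1/12 s, in which the tool goes at most 41.7 mm and 7.16 degrees, less where a joint would pass 70% of its speed; a pose out of reach is approached as far as the arm can. A call with a gripper value outside its range is refused whole. The fingers move at their own pace and stop on an object; the grip force is fixed at half the most. Time passes only in rows, so rows that repeat a pose let the fingers close. It gives the time, the measured TCP pose, the force, the opening and the grip force at its end, in the units of the state.
- ctrl.get_obs(): the state, without advancing time (a new reading comes with each control period).
- ctrl.camera(name): name is "scene" or "top" or "wrist"; returns the picture (400x640x3 uint8, red, green, blue); there is no depth.
- ctrl.camera_params(name): a dict with "mtx" (3x3 intrinsics, pixels), "world_from_camera" (4x4, takes a point from camera to world coordinates); the wrist camera has in their place "tool_from_camera" (4x4, takes a point from camera to tool coordinates, whose origin is the TCP and whose axes are the flange's). Camera axes: x right, y down, z forward; pixel columns grow to the right and rows downward; lengths in m; the calibration is good to about 2 mm. A picture is of the moment at which its call begins: read the wrist's pose just before it. camera_params takes no time and is no camera call.
- ctrl.hand_in(): hands the job in; it is judged then, once.
Trained networks look in the newest picture that a camera, given by its name, has taken for a name from the list of things; names that differ only in an ending like _2 or _b are one class to them, and where a whole thing is asked for, a point or a joint stands for the part that bears it (a point fixed in the world has none). Each returns a list of dicts, best first, with "confidence" (0 to 1); they miss things now and then, are a little off and sometimes report something else, mostly with a low value. They report only what shows in the picture. A call takes as long as a camera call. They do not tell look-alikes from the thing itself.
- ctrl.boxes_of(camera, name): "point" ([column, row] as shares, 0 to 1, of the picture: columns of its width, rows of its height, amid what is visible of it).
The state is a dict: "time_s": time; "q": joint angles; "dq": joint speeds; "joint_efforts": joint torques, N m; "eef_pos": TCP position; "eef_rot": TCP orientation; "wrist_force": force on the tool from outside, world axes, zero at the start; "torque": the same for the moment, N m; "opening": opening from 0.0 (shut) to 1.0 (fully open); "grasp_force": force on a finger pad.
Only numpy, scipy, OpenCV 4.12 (cv2) and the standard library are available. Lean on these libraries where they do the work, as an engineer would, in place of code of your own. Each camera call takes 0.05 s, during which the arm holds its last target. There are 200 camera calls.

## Working session

There is one attempt and no reset: what is moved stays moved. The work goes in short steps, Python scripts to look and compute and a shell command to move; the robot and the scene stay as the last step left them, time stands still between calls to the robot, and variables do not carry over. Pictures are saved under pics/ and viewed, at most 10 in all, crops included, and the job is handed in when it is done.

```bash
ls; mkdir -p pics; cat > h.py <<'E'
import numpy as np,cv2
from bench import ctrl
from scipy.spatial.transform import Rotation as R
def shot(n,f=None):
    im=ctrl.camera(n)
    if f: cv2.imwrite('pics/'+f,im[:,:,::-1])
    return im
def rot(o): 
    q=o['eef_rot']; return R.from_quat([q[1],q[2],q[3],q[0]])
def wfc(n):
    p=ctrl.camera_params(n)
    if n!='wrist': return np.array(p['mtx']),np.array(p['world_from_camera'])
    o=ctrl.get_obs(); T=np.eye(4);T[:3,:3]=rot(o).as_matrix();T[:3,3]=o['eef_pos']
    return np.array(p['mtx']),T@np.array(p['tool_from_camera'])
def ray(n,uv):
    K,T=wfc(n); d=T[:3,:3]@np.linalg.solve(K,[uv[0],uv[1],1]); return T[:3,3],d/np.linalg.norm(d)
def onz(n,uv,z):
    c,d=ray(n,uv); return c+d*(z-c[2])/d[2]
def proj(n,P):
    K,T=wfc(n); p=np.linalg.inv(T)@np.r_[P,1]; p=K@p[:3]; return p[:2]/p[2]
def tri(l):
    A=0;b=0
    for c,d in l:
        M=np.eye(3)-np.outer(d,d);A=A+M;b=b+M@c
    return np.linalg.solve(A,b)
E
python3 - <<'E'
from h import *
for n in('scene','top'):
    shot(n,n+'0.png')
    print(n,np.round(ctrl.camera_params(n)['world_from_camera'],3).tolist())
    for k in('extractor','cap_center','cap_knob','port','tray','bin','spool','pliers','cutters','meter'):
        print(k,[(round(d['point'][0]*640),round(d['point'][1]*400),round(d['confidence'],2)) for d in ctrl.boxes_of(n,k)][:5])
E
```

```text
pics
scene [[0.894, 0.359, -0.27, 0.698], [0.449, -0.721, 0.527, -0.509], [-0.006, -0.592, -0.806, 0.885], [0.0, 0.0, 0.0, 1.0]]
extractor [(406, 242, 0.58)]
cap_center [(395, 214, 0.86), (409, 190, 0.67), (301, 128, 0.65)]
cap_knob [(395, 211, 0.61), (301, 127, 0.57)]
port [(405, 228, 0.74)]
tray [(364, 154, 0.9)]
bin [(292, 333, 0.62)]
spool [(276, 308, 0.92)]
pliers [(303, 218, 0.75)]
cutters [(432, 172, 0.77)]
meter [(373, 360, 0.72)]
top [[0.026, -0.996, 0.08, 0.337], [-1.0, -0.026, 0.001, -0.012], [0.001, -0.08, -0.997, 1.404], [0.0, 0.0, 0.0, 1.0]]
extractor [(413, 189, 0.5)]
cap_center [(215, 278, 0.9), (255, 151, 0.74), (312, 137, 0.61)]
cap_knob [(218, 275, 0.74), (255, 151, 0.67), (311, 135, 0.64)]
port [(313, 123, 0.52)]
tray [(218, 205, 0.84), (314, 227, 0.65), (315, 123, 0.37)]
bin [(415, 189, 0.62)]
spool [(220, 204, 0.57), (409, 203, 0.56)]
pliers [(315, 224, 0.59)]
cutters [(220, 129, 0.72), (409, 124, 0.3)]
meter [(410, 125, 0.86)]
```

```bash
python3 -c "
import cv2;import numpy as np
a=cv2.imread('pics/scene0.png');b=cv2.imread('pics/top0.png');cv2.imwrite('pics/b.png',cv2.resize(np.vstack([a,b]),(480,600),interpolation=3))"
```

```text
(no output)
```

View pics/scene0.png

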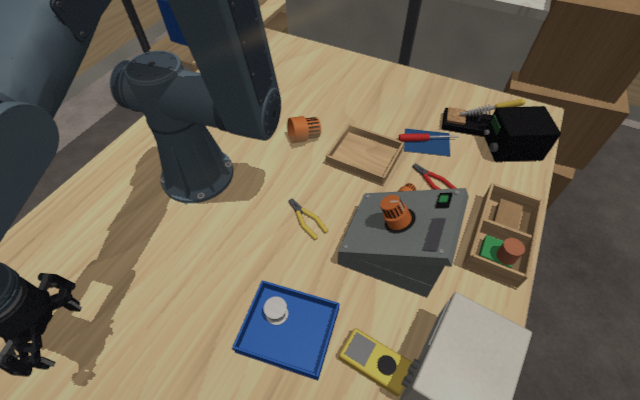

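View pics/top0.png

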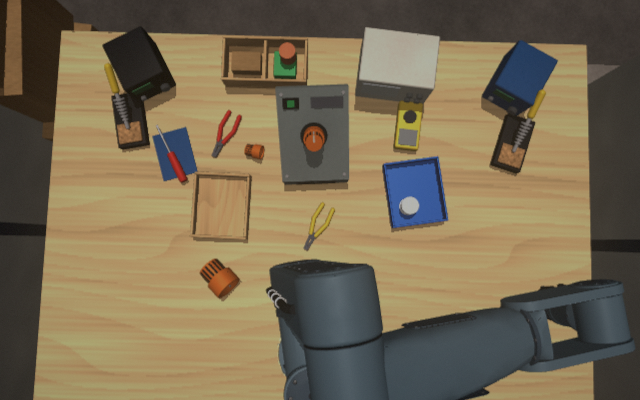

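The scene view shows three orange caps: a large one lying at (303,128), a small one behind the extractor at (408,188), and the middle-sized one on the slope at (395,214), which is the target. In the top view the target is at (313,137), the empty wooden tray is at (221,206) and the blue bin with the spool is at (414,193).

```bash
python3 - <<'E'
from h import *
print('cap tri',tri([ray('scene',(395,213)),ray('top',(312.5,136))]).round(4))
ex=[('fl',(285,183),.07),('fr',(349,182),.07),('br',(347,85),.209),('bl',(277,87),.209)]
P=[onz('top',u,z) for _,u,z in ex]; print('extr',np.round(P,3).tolist(), np.mean(P,0).round(3))
T=[onz('top',u,.04) for u in((194,172),(250,173),(248,241),(192,239))]; print('tray',np.round(T,3).tolist(),np.mean(T,0).round(3))
print('tray scene',[onz('scene',u,.04).round(3).tolist() for u in((353,127),(405,149),(378,181),(327,155))])
print('spool',onz('top',(409,206),.044))
o=ctrl.get_obs();print(o['eef_pos'],o['eef_rot'],o['q'],o['opening'],o['time_s']);print(rot(o).as_matrix().round(3))
print(np.round(ctrl.camera_params('wrist')['tool_from_camera'],3))
E
```

```text
cap tri [0.6259 0.0211 0.1624]
extr [[0.508, 0.104, 0.07], [0.516, -0.087, 0.07], [0.763, -0.068, 0.209], [0.753, 0.122, 0.209]] [0.635 0.018 0.14 ]
tray [[0.538, 0.386, 0.04], [0.539, 0.215, 0.04], [0.332, 0.213, 0.04], [0.333, 0.382, 0.04]] [0.436 0.299 0.04 ]
tray scene [[0.364, 0.375, 0.04], [0.552, 0.355, 0.04], [0.524, 0.194, 0.04], [0.343, 0.222, 0.04]]
spool [ 0.45059905 -0.27226831  0.044     ]
[ 0.21265906 -0.53424246  0.4046907 ] [-3.49743207e-06  9.82119343e-01  1.88259383e-01  7.38318300e-06] [-1.39829573e+00  1.80790023e-01  1.60700698e+00  1.49978419e-05
  1.35380290e+00 -2.06281704e-01] 1.0020809105243809 1.1
[[ 0.929  0.37   0.   ]
 [ 0.37  -0.929  0.   ]
 [ 0.    -0.    -1.   ]]
[[ 0.    -0.961 -0.275  0.069]
 [ 1.     0.     0.001 -0.   ]
 [-0.001 -0.275  0.961  0.03 ]
 [ 0.     0.     0.     1.   ]]
```

```bash
for i in 1; do
python3 -m pendant '[[[1,30,-27,-1,0,0,0],[1,60,-55,-2,0,0,0],[1,90,-82,-3,0,0,0],[1,118,-109,-4,0,0,0],[1,147,-136,-5,0,0,0]]]'
python3 -m pendant '[[[1,30,-27,-1,0,0,0],[1,60,-55,-2,0,0,0],[1,90,-82,-3,0,0,0],[1,118,-109,-4,0,0,0],[1,147,-136,-5,0,0,0]]]'
python3 -m pendant '[[[1,30,-27,-1,0,0,0],[1,60,-55,-2,0,0,0],[1,90,-82,-3,0,0,0],[1,118,-109,-4,0,0,0],[1,147,-136,-5,0,0,0]]]'
done
cat >> h.py <<'E'
YAW=np.deg2rad(3.2)
def frame(axis,ang):
    """tool rotation: z=-axis, x at angle ang (seen from above) about axis, from extractor x projected"""
    z=-np.array(axis); e=np.array([1,0,0.]); e-=z*(e@z); e/=np.linalg.norm(e); f=np.cross(-z,e)
    x=np.cos(ang)*e+np.sin(ang)*f; return R.from_matrix(np.c_[x,np.cross(z,x),z])
def delta(p,Rt):
    o=ctrl.get_obs(); r=rot(o); return (r.inv().apply(np.array(p)-o['eef_pos'])*1000).round(1),(r.inv()*Rt).as_rotvec().round(3)
A=np.array([-.5*np.cos(YAW),-.5*np.sin(YAW),3**.5/2])
E
python3 - <<'E'
from h import *
o=ctrl.get_obs();print(o['eef_pos'],o['q'].round(3) if hasattr(o['q'],'round') else o['q'])
port=np.array([.635,.018,.139]); g=port+A*.051
for a in (np.pi/2-2.0,np.pi/2-2.7): print(a,delta(g+A*.275,frame(A,a)))
E
```

```text
time_s: 1.52
eef_pos: [0.2992, -0.3519, 0.4097]
eef_rot: [0.0, 0.982, 0.188, 0.0]
wrist_force: [1.3, 0.0, -0.4]
opening: 0.999
grasp_force: 0.0
time_s: 1.93
eef_pos: [0.3855, -0.1709, 0.4151]
eef_rot: [0.0, 0.982, 0.188, 0.0]
wrist_force: [1.3, -0.4, -0.2]
opening: 0.998
grasp_force: 0.0
time_s: 2.35
eef_pos: [0.4718, 0.01, 0.4201]
eef_rot: [0.0, 0.982, 0.188, 0.0]
wrist_force: [1.2, -0.8, 1.3]
opening: 1.004
grasp_force: 0.0
[0.47183924 0.0100276  0.42012516] [-0.231 -0.07   1.839 -0.     1.372  0.961]
-0.42920367320510344 (array([-0. ,  1.2, -1.2]), array([0.046, 0.535, 0.798]))
-1.1292036732051036 (array([-0. ,  1.2, -1.2]), array([0.243, 0.521, 1.479]))
```

```bash

python3 -m pendant '[[[1,0,0,0,0.016,0.035,0.099],[1,0,0,0,0.032,0.07,0.197],[1,0,0,0,0.049,0.104,0.296],[1,0,0,0,0.065,0.139,0.394],[1,0,0,0,0.081,0.174,0.493]]]'
python3 -m pendant '[[[1,0,0,0,0.016,0.035,0.099],[1,0,0,0,0.032,0.07,0.197],[1,0,0,0,0.049,0.104,0.296],[1,0,0,0,0.065,0.139,0.394],[1,0,0,0,0.081,0.174,0.493]]]'
python3 -m pendant '[[[1,0,0,0,0.016,0.035,0.099],[1,0,0,0,0.032,0.07,0.197],[1,0,0,0,0.049,0.104,0.296],[1,0,0,0,0.065,0.139,0.394],[1,0,0,0,0.081,0.174,0.493]]]'
python3 - <<'E'
from h import *
im=shot('wrist','w1.png')
o=ctrl.get_obs();print(o['eef_pos'],np.round(o['q'],3))
port=np.array([.635,.018,.139])
for k,h in(('cap_center',.034),('cap_knob',.051)):
    print(k,[(d['point'][0]*640,d['point'][1]*400,d['confidence']) for d in ctrl.boxes_of('wrist',k)], 'pred',proj('wrist',port+A*h).round(0))
print('top',proj('wrist',port+A*.068),proj('wrist',port))
E
```

```text
time_s: 2.77
eef_pos: [0.4716, 0.0082, 0.4198]
eef_rot: [-0.056, 0.994, -0.06, 0.078]
wrist_force: [0.3, -0.4, -0.1]
opening: 0.998
grasp_force: 0.0
time_s: 3.18
eef_pos: [0.4715, 0.0078, 0.4198]
eef_rot: [-0.108, 0.935, -0.302, 0.149]
wrist_force: [0.6, 0.2, 0.0]
opening: 1.002
grasp_force: 0.0
time_s: 3.6
eef_pos: [0.4714, 0.0078, 0.4198]
eef_rot: [-0.152, 0.812, -0.522, 0.21]
wrist_force: [0.2, 0.2, -0.4]
opening: 0.998
grasp_force: 0.0
[0.47127609 0.00800794 0.41972706] [-0.29  -0.239  2.026  0.222  0.866  2.328]
cap_center [(314.304, 201.79999999999998, 0.85), (315.00800000000004, 324.32, 0.85)] pred [317. 198.]
cap_knob [(314.112, 199.2, 0.83), (317.888, 323.6, 0.73)] pred [317. 204.]
top [316.82501649 210.95523153] [317.40211918 188.04466132]
```

View pics/w1.png

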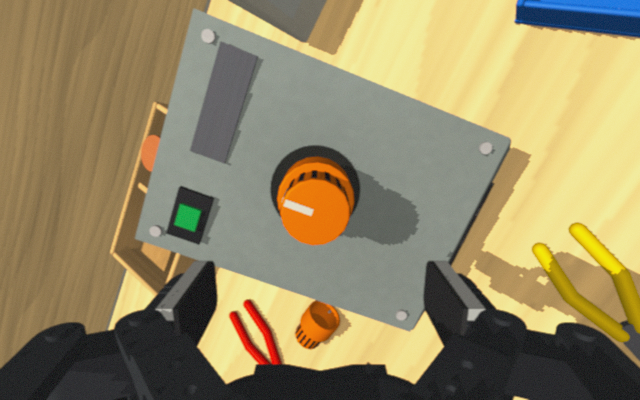

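The wrist view shows the target knob's top disc centred near (315,212). The pose model predicted (317,211), and the neck foot also matches, so the estimate holds to about 1 mm. Next I approach, turning +0.3 rad to leave room for the unscrewing turn.

```bash

python3 -m pendant '[[[1,0,0,20,0,0,0.08],[1,0,0,45,0,0,0.16],[1,0,0,70,0,0,0.24],[1,0,0,90,0,0,0.3],[1,0,0,100,0,0,0.3]]]'
python3 -m pendant '[[[1,0,0,8,0,0,0],[1,0,0,16,0,0,0],[1,0,0,16,0,0,0],[1,0,0,16,0,0,0],[1,0,0,16,0,0,0]]]'
python3 - <<'E'
from h import *
shot('wrist','w2.png')
o=ctrl.get_obs();print(o['eef_pos'],np.round(o['q'],3),delta(np.array([.635,.018,.139])+A*.206,frame(A,-1.43)))
E
```

```text
time_s: 4.17
eef_pos: [0.5216, 0.0108, 0.3305]
eef_rot: [-0.18, 0.727, -0.636, 0.183]
wrist_force: [-0.6, -0.3, -1.0]
opening: 0.997
grasp_force: 0.0
time_s: 4.58
eef_pos: [0.5295, 0.0111, 0.3199]
eef_rot: [-0.181, 0.727, -0.636, 0.185]
wrist_force: [-0.3, -0.3, 0.4]
opening: 1.0
grasp_force: 0.0
[0.52948644 0.01113403 0.32009312] [-0.245  0.042  1.989  0.258  0.621  2.59 ] (array([-0.9, -1.1,  3.7]), array([-0.001, -0.   ,  0.002]))
```

View pics/w2.png

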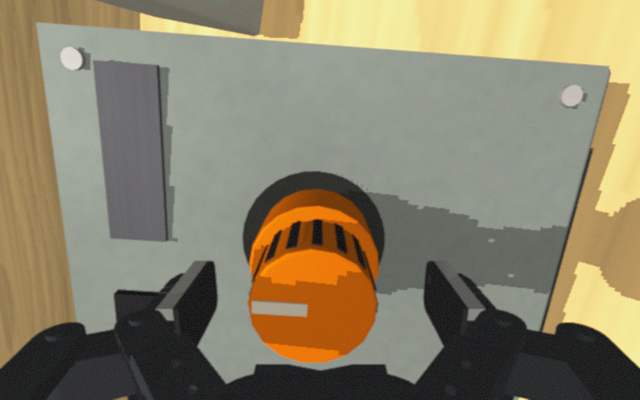

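The knob's disc is centred at (313,310) while the midpoint between the fingers is column 321, so the knob sits about 2–3 mm towards -y in the tool frame. I'll shift by that and close.

```bash

python3 -m pendant '[[[1,-1,-2,1,0,0,0],[0.4,-1,-2,1,0,0,0],[0,-1,-2,1,0,0,0],[0,-1,-2,1,0,0,0],[0,-1,-2,1,0,0,0]]]'
python3 -m pendant '[[[0,0,0,0,0,0,0],[0,0,0,0,0,0,0],[0,0,0,0,0,0,0],[0,0,0,0,0,0,0],[0,0,0,0,0,0,0]]]'
```

```text
time_s: 5.05
eef_pos: [0.532, 0.0124, 0.3205]
eef_rot: [-0.182, 0.727, -0.636, 0.186]
wrist_force: [-0.9, 0.6, 2.7]
opening: 0.544
grasp_force: 61.2
time_s: 5.47
eef_pos: [0.532, 0.0124, 0.3205]
eef_rot: [-0.182, 0.727, -0.636, 0.186]
wrist_force: [-1.0, 0.5, 5.0]
opening: 0.543
grasp_force: 61.2
```

```bash

python3 -m pendant '[[[0,0,0,-0.34,0,0,-0.12],[0,0,0,-0.69,0,0,-0.24],[0,0,0,-1.03,0,0,-0.36],[0,0,0,-1.38,0,0,-0.48],[0,0,0,-1.72,0,0,-0.6]]]'
python3 - <<'E'
from h import *
o=ctrl.get_obs();print(np.round(o['q'],3),o['torque'],rot(o).inv().apply(o['wrist_force']))
E
```

```text
time_s: 5.88
eef_pos: [0.5316, 0.0123, 0.3219]
eef_rot: [-0.118, 0.883, -0.39, 0.232]
wrist_force: [5.2, 1.7, 0.5]
opening: 0.547
grasp_force: 61.7
[-0.242  0.043  1.984  0.255  0.622  1.991] [ 0.30794242 -0.80149567  0.05155626] [ 1.9258917  -4.61809977  2.20694313]
```

Forces are small and the pose follows the thread, so I continue.

```bash

python3 -m pendant '[[[0,0,0,-0.34,0,0,-0.12],[0,0,0,-0.69,0,0,-0.24],[0,0,0,-1.03,0,0,-0.36],[0,0,0,-1.38,0,0,-0.48],[0,0,0,-1.72,0,0,-0.6]]]' | grep force
python3 -m pendant '[[[0,0,0,-0.34,0,0,-0.12],[0,0,0,-0.69,0,0,-0.24],[0,0,0,-1.03,0,0,-0.36],[0,0,0,-1.38,0,0,-0.48],[0,0,0,-1.72,0,0,-0.6]]]' | grep force
python3 -m pendant '[[[0,0,0,-0.34,0,0,-0.12],[0,0,0,-0.69,0,0,-0.24],[0,0,0,-1.03,0,0,-0.36],[0,0,0,-1.38,0,0,-0.48],[0,0,0,-1.72,0,0,-0.6]]]'
python3 - <<'E'
from h import *
o=ctrl.get_obs();print(np.round(o['q'],3),o['torque'],rot(o).inv().apply(o['wrist_force']))
shot('wrist','w3.png')
E
```

```text
wrist_force: [6.8, 3.8, 1.8]
grasp_force: 61.7
wrist_force: [6.4, 5.5, 2.6]
grasp_force: 61.7
time_s: 7.13
eef_pos: [0.529, 0.0129, 0.3266]
eef_rot: [0.108, 0.855, 0.449, 0.237]
wrist_force: [6.2, 5.3, 0.6]
opening: 0.543
grasp_force: 61.7
[-0.242  0.03   1.987  0.255  0.633  0.193] [ 1.1327217  -1.03087291  0.489952  ] [7.52818244 1.5978562  2.72037397]
```

View pics/w3.png

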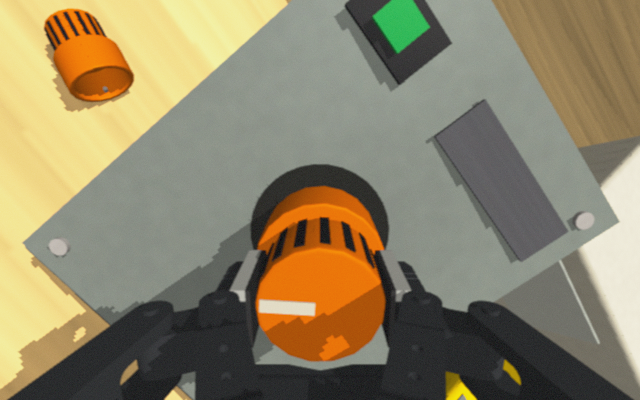

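The cap turns with the gripper: the white mark is still at the left of the disc, at (287,307). I've turned 2.4 rad so far, so I add another 2.4.

```bash

python3 -m pendant '[[[0,0,0,-0.34,0,0,-0.12],[0,0,0,-0.69,0,0,-0.24],[0,0,0,-1.03,0,0,-0.36],[0,0,0,-1.38,0,0,-0.48],[0,0,0,-1.72,0,0,-0.6]]]' | grep force
python3 -m pendant '[[[0,0,0,-0.34,0,0,-0.12],[0,0,0,-0.69,0,0,-0.24],[0,0,0,-1.03,0,0,-0.36],[0,0,0,-1.38,0,0,-0.48],[0,0,0,-1.72,0,0,-0.6]]]' | grep force
python3 -m pendant '[[[0,0,0,-0.34,0,0,-0.12],[0,0,0,-0.69,0,0,-0.24],[0,0,0,-1.03,0,0,-0.36],[0,0,0,-1.38,0,0,-0.48],[0,0,0,-1.72,0,0,-0.6]]]' | grep force
python3 -m pendant '[[[0,0,0,-0.34,0,0,-0.12],[0,0,0,-0.69,0,0,-0.24],[0,0,0,-1.03,0,0,-0.36],[0,0,0,-1.38,0,0,-0.48],[0,0,0,-1.72,0,0,-0.6]]]'
python3 - <<'E'
from h import *
o=ctrl.get_obs();print(np.round(o['q'],3),o['torque'],rot(o).inv().apply(o['wrist_force']))
E
```

```text
wrist_force: [5.1, 6.9, 1.2]
grasp_force: 61.9
wrist_force: [4.2, 6.2, -0.1]
grasp_force: 62.0
wrist_force: [3.8, 4.7, -0.5]
grasp_force: 61.9
time_s: 8.85
eef_pos: [0.5247, 0.0123, 0.3312]
eef_rot: [0.258, -0.109, 0.96, -0.015]
wrist_force: [2.5, 1.5, -0.9]
opening: 0.546
grasp_force: 62.1
[-0.246  0.014  1.992  0.25   0.647 -2.205] [ 0.32712426 -0.12723642  0.12500484] [-1.96206456  1.01956627  2.07665936]
```

```bash

python3 -m pendant '[[[0,0,0,-1,0,0,0],[0,0,0,-2,0,0,0],[0,0,0,-3,0,0,0],[0,0,0,-4,0,0,0],[0,0,0,-5,0,0,0]]]'
```

```text
time_s: 9.27
eef_pos: [0.522, 0.0121, 0.3355]
eef_rot: [0.258, -0.106, 0.96, -0.014]
wrist_force: [3.8, 4.1, -2.1]
opening: 0.543
grasp_force: 62.0
```

Force stays low, so the cap is free; pull it off.

```bash

python3 -m pendant '[[[0,0,0,-6,0,0,0],[0,0,0,-12,0,0,0],[0,0,0,-18,0,0,0],[0,0,0,-24,0,0,0],[0,0,0,-30,0,0,0]]]'
python3 -m pendant '[[[0,0,0,-10,0,0,0],[0,0,0,-22,0,0,0],[0,0,0,-34,0,0,0],[0,0,0,-46,0,0,0],[0,0,0,-55,0,0,0]]]'
python3 - <<'E'
from h import *
shot('wrist','w4.png'); shot('scene','s4.png'); a=ctrl.camera('top')
a=cv2.imread('pics/w4.png');b=cv2.imread('pics/s4.png')
cv2.imwrite('pics/c4.png',cv2.resize(np.vstack([a,b]),(480,600),interpolation=3))
for n in('top','scene'):print([(d['point'][0]*640,d['point'][1]*400,d['confidence']) for d in ctrl.boxes_of(n,'tray')])
o=ctrl.get_obs();print(o['eef_pos'],np.round(o['q'],3),rot(o).as_matrix().round(3))
D=np.array([0,0,1.])
for a in np.arange(-3,3.2,.25): 
    d=delta([.436,.299,.30],frame(D,a)); print(a,d, np.linalg.norm(d[1]).round(2))
E
```

```text
time_s: 9.68
eef_pos: [0.5066, 0.0109, 0.3617]
eef_rot: [0.258, -0.106, 0.96, -0.014]
wrist_force: [-0.0, -0.5, -1.2]
opening: 0.546
grasp_force: 62.4
time_s: 10.1
eef_pos: [0.4791, 0.0094, 0.4106]
eef_rot: [0.259, -0.106, 0.96, -0.014]
wrist_force: [0.1, -0.2, -3.2]
opening: 0.548
grasp_force: 62.4
[(221.632, 203.28, 0.84)]
[(275.2, 309.12, 0.56)]
[0.47957562 0.00950701 0.40883351] [-0.28  -0.204  2.02   0.223  0.84  -2.179] [[-0.844 -0.197  0.498]
 [-0.211  0.977  0.028]
 [-0.493 -0.082 -0.866]]
-3.0 (array([ 29.2, 300.3,  80.7]), array([-0.065,  0.519,  0.077])) 0.53
-2.75 (array([ 29.2, 300.3,  80.7]), array([-0.129,  0.507, -0.167])) 0.55
-2.5 (array([ 29.2, 300.3,  80.7]), array([-0.193,  0.49 , -0.411])) 0.67
-2.25 (array([ 29.2, 300.3,  80.7]), array([-0.255,  0.467, -0.656])) 0.84
-2.0 (array([ 29.2, 300.3,  80.7]), array([-0.317,  0.439, -0.899])) 1.05
-1.75 (array([ 29.2, 300.3,  80.7]), array([-0.377,  0.405, -1.143])) 1.27
-1.5 (array([ 29.2, 300.3,  80.7]), array([-0.436,  0.365, -1.386])) 1.5
-1.25 (array([ 29.2, 300.3,  80.7]), array([-0.494,  0.318, -1.629])) 1.73
-1
[... 512 characters left out ...]
75 (array([ 29.2, 300.3,  80.7]), array([0.639, 0.292, 2.535])) 2.63
1.0 (array([ 29.2, 300.3,  80.7]), array([0.565, 0.349, 2.296])) 2.39
1.25 (array([ 29.2, 300.3,  80.7]), array([0.492, 0.397, 2.055])) 2.15
1.5 (array([ 29.2, 300.3,  80.7]), array([0.42 , 0.436, 1.814])) 1.91
1.75 (array([ 29.2, 300.3,  80.7]), array([0.349, 0.467, 1.572])) 1.68
2.0 (array([ 29.2, 300.3,  80.7]), array([0.279, 0.491, 1.329])) 1.44
2.25 (array([ 29.2, 300.3,  80.7]), array([0.21 , 0.508, 1.086])) 1.22
2.5 (array([ 29.2, 300.3,  80.7]), array([0.142, 0.52 , 0.842])) 1.0
2.75 (array([ 29.2, 300.3,  80.7]), array([0.075, 0.526, 0.598])) 0.8
3.0 (array([ 29.2, 300.3,  80.7]), array([0.009, 0.525, 0.354])) 0.63
```

View pics/c4.png

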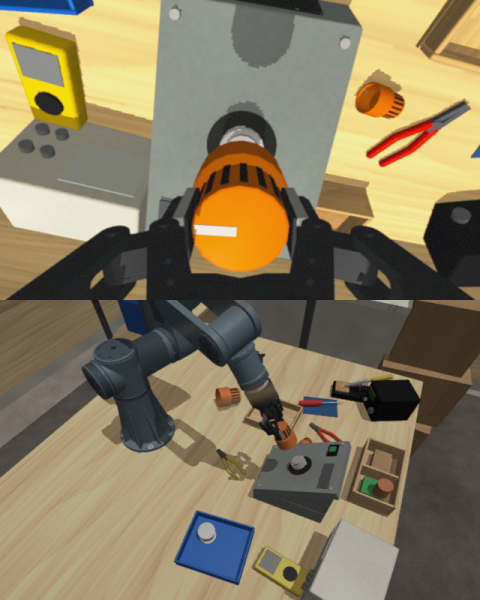

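The cap is held and clear of the steel neck, which shows bare at about (238,135) in the combined picture. Next I turn it upright and carry it to the tray.

```bash

python3 -m pendant '[[[0,0,0,0,0.001,0.053,0.035],[0,0,0,0,0.002,0.105,0.071],[0,0,0,0,0.003,0.158,0.106],[0,0,0,0,0.004,0.21,0.142],[0,0,0,0,0.005,0.263,0.177]]]'
python3 -m pendant '[[[0,0,0,0,0.001,0.053,0.035],[0,0,0,0,0.002,0.105,0.071],[0,0,0,0,0.003,0.158,0.106],[0,0,0,0,0.004,0.21,0.142],[0,0,0,0,0.005,0.263,0.177]]]'
python3 - <<'E'
from h import *
o=ctrl.get_obs();print(np.round(o['q'],3),rot(o).as_matrix().round(3),delta([.436,.299,.38],frame([0,0,1.],3.0)))
E
```

```text
time_s: 10.77
eef_pos: [0.4798, 0.0096, 0.4083]
eef_rot: [0.129, -0.017, 0.991, -0.007]
wrist_force: [0.6, 0.0, -1.3]
opening: 0.546
grasp_force: 62.4
time_s: 11.18
eef_pos: [0.4799, 0.0096, 0.4083]
eef_rot: [-0.002, 0.072, 0.997, -0.0]
wrist_force: [0.1, -0.8, -2.5]
opening: 0.546
grasp_force: 62.4
[-2.280e-01 -3.800e-02  1.833e+00 -1.000e-03  1.350e+00 -1.654e+00] [[-0.99   0.143 -0.004]
 [ 0.143  0.99  -0.001]
 [ 0.003 -0.001 -1.   ]] (array([ 84.8, 280.2,  28.3]), array([-0.001, -0.003, -0.002]))
```

```bash

python3 -m pendant '[[[0,6,20,2,0,0,0],[0,15,50,5,0,0,0],[0,24,80,8,0,0,0],[0,33,110,11,0,0,0],[0,42,140,14,0,0,0]]]' | grep eef
python3 -m pendant '[[[0,9,30,3,0,0,0],[0,18,60,6,0,0,0],[0,27,90,9,0,0,0],[0,36,120,12,0,0,0],[0,43,140,14,0,0,0]]]'
python3 - <<'E'
from h import *
shot('wrist','w5.png')
o=ctrl.get_obs();print(np.round(o['q'],3),o['eef_pos'])
print([(d['point'][0]*640,d['point'][1]*400,d['confidence'],onz('wrist',(d['point'][0]*640,d['point'][1]*400),.02)) for d in ctrl.boxes_of('wrist','tray')])
for x,y in((-.1,.085),(.1,.085),(.1,-.085),(-.1,-.085)): print(proj('wrist',[.436+x,.299+y,.04]).round())
E
```

```text
eef_pos: [0.4578, 0.1554, 0.394]
eef_rot: [-0.0, 0.071, 0.997, -0.0]
time_s: 12.02
eef_pos: [0.4346, 0.3012, 0.3795]
eef_rot: [-0.001, 0.07, 0.998, -0.0]
wrist_force: [0.0, -0.9, -2.5]
opening: 0.541
grasp_force: 62.7
[ 0.385  0.104  1.747  0.002  1.292 -1.047] [0.43372045 0.30319968 0.37923202]
[(325.696, 149.52, 0.81, array([0.40430204, 0.31010159, 0.02      ]))]
[404.  57.]
[419. 276.]
[248. 297.]
[202.  87.]
```

View pics/w5.png

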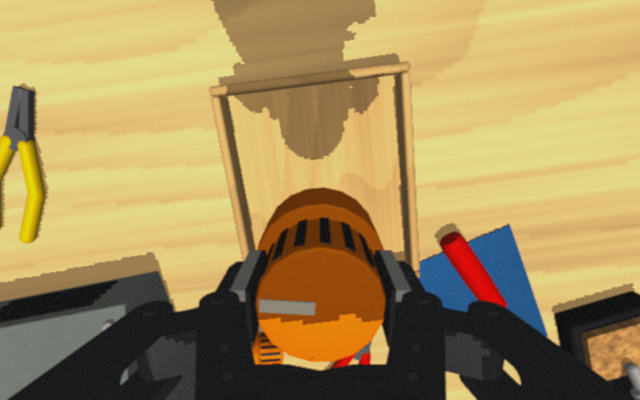

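The wrist view shows the near tray rim corners at (211,90) and (410,65), within about 6 mm of the prediction. The cap is over the middle of the tray, so I lower it.

```bash

python3 -m pendant '[[[0,0,0,30,0,0,0],[0,0,0,65,0,0,0],[0,0,0,100,0,0,0],[0,0,0,130,0,0,0],[0,0,0,145,0,0,0]]]'
python3 -m pendant '[[[0,0,0,2,0,0,0],[0,0,0,5,0,0,0],[0,0,0,8,0,0,0],[0,0,0,11,0,0,0],[0,0,0,13,0,0,0]]]'
python3 -m pendant '[[[0,0,0,0,0,0,0],[0,0,0,0,0,0,0]]]'
```

```text
time_s: 12.53
eef_pos: [0.4337, 0.2971, 0.2312]
eef_rot: [-0.003, 0.071, 0.997, -0.002]
wrist_force: [-0.5, 0.8, -1.4]
opening: 0.544
grasp_force: 62.8
time_s: 12.95
eef_pos: [0.4359, 0.2987, 0.2239]
eef_rot: [0.001, 0.071, 0.997, -0.0]
wrist_force: [0.6, -0.8, -1.4]
opening: 0.547
grasp_force: 62.8
time_s: 13.12
eef_pos: [0.4354, 0.2986, 0.2235]
eef_rot: [0.001, 0.071, 0.997, -0.0]
wrist_force: [-0.2, 0.3, -1.9]
opening: 0.544
grasp_force: 62.8
```

```bash

for k in 1; do
python3 -m pendant '[[[0,0,0,1,0,0,0],[0,0,0,2,0,0,0],[0,0,0,3,0,0,0],[0,0,0,4,0,0,0],[0,0,0,4,0,0,0]]]' | grep -E 'pos|wrist'
python3 -m pendant '[[[0,0,0,0.5,0,0,0],[0,0,0,1,0,0,0],[0,0,0,1,0,0,0]]]' | grep -E 'pos|wrist'; python3 -m pendant '[[[0,0,0,0.5,0,0,0],[0,0,0,1,0,0,0],[0,0,0,1,0,0,0]]]' | grep -E 'pos|wrist'; done
```

```text
eef_pos: [0.4351, 0.2985, 0.2186]
wrist_force: [0.5, 0.5, -1.6]
eef_pos: [0.4353, 0.2985, 0.218]
wrist_force: [-0.4, -0.2, -1.0]
eef_pos: [0.4355, 0.2985, 0.2179]
wrist_force: [-2.6, -3.7, 8.9]
```

The cap touched down at the expected height, so I release it, pause and retreat straight up.

```bash

python3 -m pendant '[[[0.7,0,0,0,0,0,0],[0.85,0,0,0,0,0,0],[1,0,0,0,0,0,0],[1,0,0,0,0,0,0],[1,0,0,0,0,0,0]]]'
python3 -m pendant '[[[1,0,0,-5,0,0,0],[1,0,0,-20,0,0,0],[1,0,0,-50,0,0,0],[1,0,0,-85,0,0,0],[1,0,0,-120,0,0,0]]]'
python3 -m pendant '[[[1,0,0,0,0,0,0],[1,0,0,0,0,0,0],[1,0,0,0,0,0,0]]]'
python3 - <<'E'
from h import *
shot('wrist','w6.png')
E
```

```text
time_s: 14.45
eef_pos: [0.4352, 0.2985, 0.2168]
eef_rot: [-0.0, 0.071, 0.997, -0.001]
wrist_force: [0.4, -0.6, 0.7]
opening: 1.004
grasp_force: 0.0
time_s: 14.87
eef_pos: [0.4348, 0.2985, 0.3379]
eef_rot: [-0.001, 0.071, 0.997, -0.001]
wrist_force: [0.8, 1.2, 0.4]
opening: 1.0
grasp_force: 0.0
time_s: 15.12
eef_pos: [0.4349, 0.2986, 0.3368]
eef_rot: [0.0, 0.071, 0.997, -0.001]
wrist_force: [-0.5, -1.0, -0.4]
opening: 0.999
grasp_force: 0.0
```

View pics/w6.png

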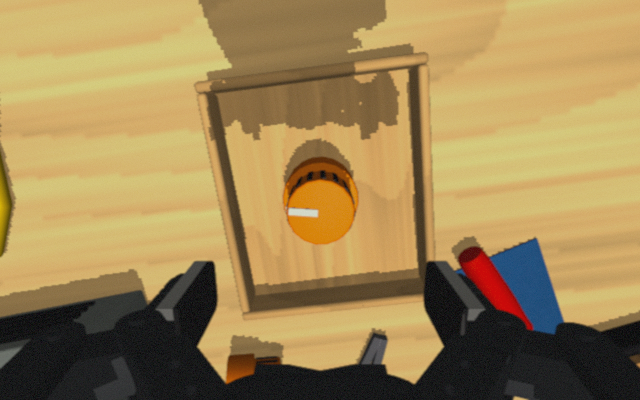

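The cap stands upright near the tray's middle, at (320,205), and the gripper is clear of everything.

```bash
python3 -c "
from bench import ctrl
print(ctrl.hand_in())"
```

```text
the job is handed in; nothing more can be done
None
```

I unscrewed the middle-sized orange cap, lifted it clear of the neck, lowered it until it touched the floor of the wooden tray, let go and handed the job in at about 15 s; the last picture shows it standing upright near the tray's middle, and the hand-in gave no verdict.

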